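Slide a filled rack onto the stack it is keyed to

ROBOT

A 7-joint arm with a two-finger parallel gripper is mounted at the origin on the work surface. World frame = base frame: x ahead of the robot, y to its left, z up, the work surface at z = 0. Lengths are in m, angles in rad, forces in N, time in s.
With the tool pointing down it reaches from about 0.4 to 0.85 m from the base axis. Payload 4.5 kg.
Tool frame: the origin (TCP) lies at the very end of the fingers, on their centre line; the grasp point (between the pads) lies 19 mm behind it; z points along the fingers, y is the line along which they close (so a half turn about z gives the same grasp; the last joint's range is limited). The gripper opens to 85 mm and grips with 20 to 120 N. Pads are 22 mm wide; open, the fingers measure 114 mm over their backs; the gripper's body (76 mm by 85 mm) begins 54 mm behind the grasp point. The pads swing forward as they close: fully open they stand 13 mm farther back than shut.
Start: joints at [1.184, 0.689, -0.195, 1.565, 0.157, 0.902, -0.215], TCP at [0.255, -0.57, 0.231] pointing down, gripper open.
Joint ranges: [-3.01, 3.01], [-0.46, 2.08], [-1.47, 1.51], [0.13, 2.56], [-1, 4.14], [0.04, 2.09], [-2.66, 2.66]. Speed limits (rad/s): [2.57, 2.57, 3.14, 3.14, 3.14, 3.14, 3.14].

INTERFACE

Orientations are given as a unit quaternion [x, y, z, w].
In Python, from workcell import robot, cams, workorder gives the robot as it stands. The module is installed in compiled form; this text tells all that it offers.
- The arm moves only by the shell command python3 -m inch 'ROWS' [FORCE]. ROWS is JSON, a list of rows, each an object with "offset": the shift along the tool's x, y, z in mm, a list of three; "rot": the turn, a rotation vector about the tool's x, y, z in degrees, a list of three; "grip": the finger opening in mm, from 0 to 85.4. A call has 1 to 8 rows; each row is the pose to reach, as a shift and turn from the pose commanded when the call began, along the tool's axes at that moment; what a row does not reach only later rows make up. A row lasts 1/8 s, in which the tool goes at most 62.5 mm and 10.7 degrees, less where a joint would pass 70% of its speed; a pose out of reach is approached as far as the arm can. A call with a gripper value outside its range is refused whole. The fingers move at their own pace and stop on an object; FORCE is the grip in N (left out, the last holds). Time passes only in rows, so rows that repeat a pose let the fingers close. It gives the time, the measured TCP pose, the force, the opening and the grip force at its end, in the units of the state.
- robot.get_state(): the state, without advancing time (a new reading comes with each control period).
- cams.capture(name): name is "side" or "top"; returns a dict with "pixels" (384x512x3 uint8, blue, green, red), "z_map" (384x512 float32, m along the optical axis (not along the pixel's ray), 0 where there is no reading), "fov_y" (degrees; the focal length in pixels is half the picture's height over the tangent of half this angle, whatever the lens; pixels are square), "cx", "cy" (the principal point, pixels), "R" (3x3) and "t" (3): a world point X has camera coordinates R X + t. Camera axes: x right, y down, z forward; pixel columns grow to the right and rows downward; lengths in m; the calibration is good to about 2 mm. A picture is of the moment at which its call begins.
- workorder.close_job(): hands the job in; it is judged then, once.
The state is a dict: "time_s": time; "joint_positions": joint angles; "joint_velocities": joint speeds; "joint_torque": joint torques, N m; "ee_pos": TCP position; "tcp_rot": TCP orientation; "force": force on the tool from outside, world axes, zero at the start; "wrist_torque": the same for the moment, N m; "gripper_width": opening from 0.0 (shut) to 1.0 (fully open); "gripper_force": force on a finger pad.
Only numpy, scipy, OpenCV 4.12 (cv2) and the standard library are available. Lean on these libraries where they do the work, as an engineer would, in place of code of your own. Each camera call takes 0.05 s, during which the arm holds its last target. There are 200 camera calls.

TASK

Swing the red-knobbed hold-down finger well up out of the rack's way and leave it up, then slide the filled rack off the stage, level and without lifting it, onto whichever of the two neighbouring stacks has its chamfered corners at the same end as this rack. Square it up until its skirt drops down over the rack below and it sits fully home, and leave the other stack and everything else on the bench as it is.

Things in the scene. Friction and masses are not known exactly. Their poses are not given: they have to be found in the camera images.
- stage: Fixed transfer stage: steel deck 152 (x) by 96 mm (y), top 51.5 mm above the bench; origin on the bench under its middle. Black guides 6.5 mm high, 132 mm apart, close its x ends; the rack slides off only along +y or -y, where the deck is open. At +x stand the finger's post (x 88 to 112 mm) and a fixed column (x 195 mm, 140 mm high) with the parked filling head.
- holddown (a joint): Angle (rad) of the hold-down finger: 0 with its nose on the rack, 1.75 fully up. Its hinge is stiff: it stays where it is left; about 3 N at the knob moves it. Its nose is a sprung pin, 8 mm thick, pressing down with 3 N and springing out 3 mm when lifted; it sits in a pocket 16 mm square, 6 mm deep, in the rack's top and blocks the rack. From 0.5 rad up the rack passes freely below.
- finger_knob (a point): Centre of the red barrel knob, 20 mm thick and 18 mm wide between its flat ends, which face the stage's y, at the free end of the hold-down finger; with the finger down it is 103 mm above the bench, over the middle of the rack, 90 mm from the hinge towards the stage's -x and 14 mm higher than it. It swings up and over towards the stage's +x.
- finger_hinge (a point): Hinge of the hold-down finger, 89 mm above the bench, 98 mm from the stage's origin along its x; its axis is the stage's y.
- rack: Filled rack on the stage, blue, 128 (x) by 86 mm (y), 22 high, 0.2 to 0.35 kg; origin under its centre. Corners at its own -x end are chamfered 16 mm. Lower 16 mm: full outline, hollow below (skirt 4 mm thick, 5 mm deep inside); above, a raised top 117 by 75 mm, 6 mm high. The skirt drops 5 mm over the raised top of a like rack, 1.5 mm play, and sits 17 mm above it, only if the chamfers match.
- same_top: Upper rack of the stack with chamfers at the same end as the rack on the stage (either side of the stage); same part, underside 28 mm above the bench, raised top 1.5 mm below the deck. Gap from the deck's edge to its side 5 to 18 mm; 5 to 12 mm off to one side along the stage's x, up to 0.05 rad askew. The stack's outer sides are upright faces, flush down to the bench, held in place by the base.
- base_same: Fixed aluminium base block under that stack, the same outline, shoulder 10 mm high, with a raised top over which the lowest rack's skirt fits with the same 1.5 mm play; origin at the centre of its underside, on the bench.
- turned_top: Upper rack of the other stack, the same blue part but turned end for end (chamfers at the other end), so the rack does not fit on it; across the stage from the first stack. Leave it alone. (Every rack carries a yellow band at its chamfered end.)
- sample_jar: Amber jar with a white cap, 42 mm across and 62 mm high, on the bench in front of the stage; origin at its foot.
- steel_cup: Open steel cup, 64 mm across and 75 mm high, on the bench beyond the stage to one side; origin at its foot.
- wash_bottle: White bottle with a red cap, 68 mm across and 160 mm high, on the left part of the bench; origin at its foot.
- pipe_clamp: Steel pipe clamp ring, about 75 mm across and 14 mm high, with a brass wing nut, on the right part of the bench; origin at the ring's centre, underside.
- wrench: Steel wrench, 160 mm long, lying on the bench to the right of the robot; origin under its middle.
Things that resemble listed ones, but are neither listed nor needed, are in the scene too. What is shaped like the same_top but orange is not meant.

How it is judged:
By the outcome, as a careful person would: the job done as asked, in the order asked, and still so for the second after the job is handed in, with the robot touching nothing.
It also fails if it takes over 72 s, if anything falls off the work surface, if the arm or the gripper's body presses on something with over 40 N, if the wrist force passes 120 N, or if a joint passes its speed limit or range.

## Working session

There is one attempt and no reset: what is moved stays moved. The work goes in short steps, Python scripts to look and compute and a shell command to move; the robot and the scene stay as the last step left them, time stands still between calls to the robot, and variables do not carry over. Pictures are saved under pics/ and viewed, at most 10 in all, crops included, and the job is handed in when it is done.

```bash
mkdir -p pics
cat > h.py <<'E'
import numpy as np,cv2
from workcell import robot,cams,workorder
def cap(n,save=None):
    c=cams.capture(n)
    if save: cv2.imwrite('pics/'+save,c['pixels'])
    return c
def cloud(c):
    z=c['z_map'];h,w=z.shape;f=h/2/np.tan(np.radians(c['fov_y'])/2)
    u,v=np.meshgrid(np.arange(w),np.arange(h))
    P=np.stack([(u-c['cx'])/f*z,(v-c['cy'])/f*z,z],-1)
    X=(P-np.array(c['t']))@np.array(c['R'])
    X[z==0]=np.nan
    return X
E
python3 - <<'E'
from h import *
for n in('top','side'):
    c=cap(n,n+'1.png'); np.savez(n+'1.npz',X=cloud(c),p=c['pixels'])
    print(n,c['fov_y'],c['cx'],c['cy'],np.round(c['R'],3).tolist(),np.round(c['t'],3),np.round(-np.array(c['R']).T@c['t'],3))
print({k:np.round(v,3) for k,v in robot.get_state().items()})
E
```

```text
top 55.59740415670742 263.27087731753414 192.52071696500332 [[0.014, -1.0, -0.006], [-0.995, -0.013, -0.097], [0.097, 0.008, -0.995]] [0.007 0.522 1.232] [0.399 0.005 1.277]
side 48.51534906132476 259.764675041225 196.3604623415431 [[-0.944, -0.329, -0.003], [-0.195, 0.567, -0.8], [0.265, -0.755, -0.599]] [0.483 0.193 1.263] [0.159 1.003 0.913]
{'time_s': np.float64(0.1), 'joint_positions': array([ 1.184,  0.69 , -0.195,  1.566,  0.157,  0.903, -0.215]), 'joint_velocities': array([-0.   , -0.002,  0.001, -0.002, -0.   , -0.   , -0.   ]), 'joint_torque': array([-4.0000e-03, -5.4060e+01, -1.2720e+00, -1.5899e+01,  9.0000e-03,
        4.0000e-03, -0.0000e+00]), 'ee_pos': array([ 0.255, -0.57 ,  0.231]), 'tcp_rot': array([ 0.978,  0.209, -0.   , -0.001]), 'force': array([-0.733,  0.412, -0.447]), 'wrist_torque': array([ 0.032,  0.015, -0.005]), 'gripper_force': np.float64(0.0), 'gripper_width': np.float64(1.0)}
```

View pics/top1.png

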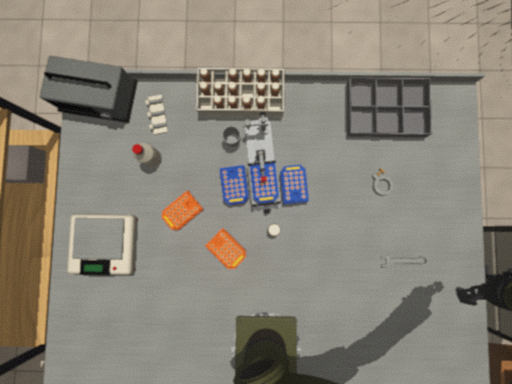

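View pics/side1.png

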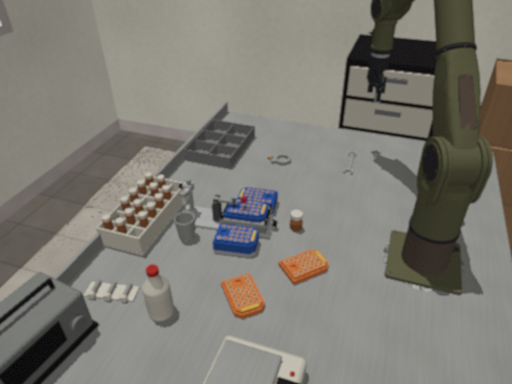

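Run:
```python
from h import *
t=np.load('top1.npz');s=np.load('side1.npz')
a=cv2.resize(t['p'][110:245,205:325],None,fx=4.4,fy=4.4,interpolation=cv2.INTER_CUBIC)
b=cv2.resize(s['p'][170:265,170:310],None,fx=2.7,fy=2.7,interpolation=cv2.INTER_CUBIC)
cv2.imwrite('pics/cropt.png',a)
cv2.imwrite('pics/crops.png',cv2.resize(s['p'][165:265,165:310],None,fx=5.4,fy=5.4,interpolation=cv2.INTER_CUBIC))
for d,n,reg in((t,'t',(110,245,205,325)),(s,'s',(165,265,165,310))):
    X=d['X'];p=d['p'].astype(int)
    blue=(p[...,0]>90)&(p[...,0]>p[...,2]+50)&(p[...,0]>p[...,1]+35)
    m=np.zeros(blue.shape,bool);m[reg[0]:reg[1],reg[2]:reg[3]]=1
    hsv=cv2.cvtColor(d['p'],cv2.COLOR_BGR2HSV)
    red=m&((hsv[...,0]<5)|(hsv[...,0]>174))&(hsv[...,1]>150)&(hsv[...,2]>90)&(X[...,2]>.085)
    yel=m&(hsv[...,0]>18)&(hsv[...,0]<34)&(hsv[...,1]>130)
    print(n,'red',red.sum(),np.nanmean(X[red],0),np.nanmax(X[red],0) if red.any() else 0)
    for nm,mk,mn in(('blue',blue&m,60),('yel',yel,4)):
        k,l,st,ce=cv2.connectedComponentsWithStats(mk.astype(np.uint8))
        for i in range(1,k):
            if st[i,4]>mn:
                q=X[l==i];print(n,nm,st[i],np.round(np.nanmedian(q,0),3),np.round(np.nanpercentile(q,3,0),3),np.round(np.nanpercentile(q,97,0),3))
```

```text
t red 20 [0.55731295 0.01408909 0.11116276] [0.56367831 0.02150823 0.11451062]
t blue [250 163  29  40 450] [0.566 0.009 0.071] [ 0.489 -0.032  0.061] [0.614 0.056 0.077]
t blue [220 165  28  40 479] [0.567 0.118 0.047] [0.486 0.073 0.038] [0.609 0.16  0.053]
t blue [281 165  28  39 498] [ 0.528 -0.093  0.048] [ 0.489 -0.134  0.034] [ 0.611 -0.048  0.054]
t yel [287 167  11   3  15] [ 0.605 -0.084  0.049] [ 0.602 -0.098  0.045] [ 0.608 -0.067  0.052]
t yel [260 197  12   3  21] [0.499 0.008 0.074] [ 0.495 -0.012  0.07 ] [0.502 0.022 0.076]
t yel [230 199  12   3  21] [0.492 0.109 0.05 ] [0.489 0.091 0.044] [0.496 0.126 0.054]
s red 17 [0.55741622 0.02145963 0.11111299] [0.56170903 0.02765936 0.11643007]
s blue [224 191  53  30 495] [0.526 0.034 0.067] [ 0.489 -0.115  0.043] [0.607 0.06  0.077]
s blue [213 224  46  29 617] [0.55  0.152 0.044] [0.484 0.087 0.019] [0.603 0.166 0.053]
s yel [262 206   3   6   6] [0.499 0.005 0.075] [ 0.496 -0.009  0.073] [0.5   0.016 0.077]
s yel [252 232   3   7   9] [0.494 0.107 0.051] [0.492 0.095 0.049] [0.497 0.122 0.054]
```

View pics/cropt.png

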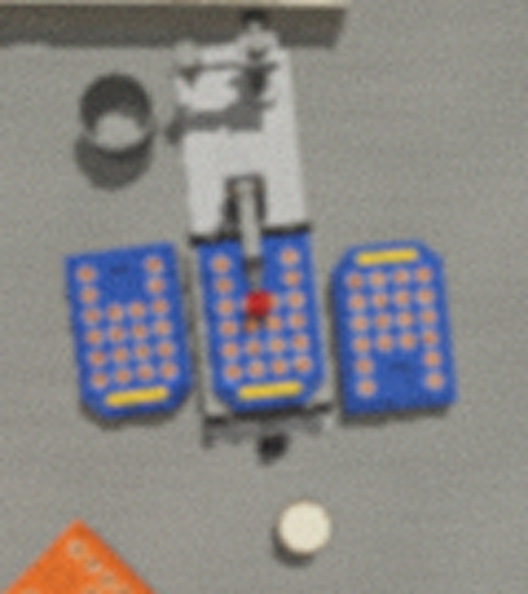

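View pics/crops.png

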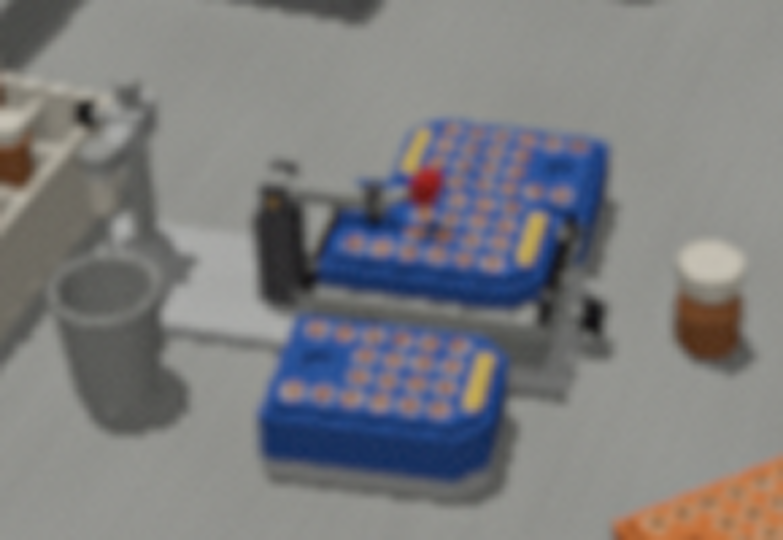

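```bash
cat > fit.py <<'E'
from h import *
from scipy.optimize import minimize
def outline(L,W,c,flip=1):
    x,y=L/2,W/2
    P=np.array([[-x+c,-y],[x,-y],[x,y],[-x+c,y],[-x,y-c],[-x,-y+c]]);P[:,0]*=flip;return P
def fit(c,z0,zb,x0,box,flip=1,show=0):
    "pose x,y,yaw of a rack with underside z0, blue visible down to zb"
    p=c['pixels'];hsv=cv2.cvtColor(p,cv2.COLOR_BGR2HSV)
    f=p.shape[0]/2/np.tan(np.radians(c['fov_y'])/2)
    bl=((hsv[...,0]>100)&(hsv[...,0]<132)&(hsv[...,1]>110)) 
    r0,r1,c0,c1=box;S=8
    soft=np.clip((p[...,0].astype(float)-p[...,2])/70,0,1)[r0:r1,c0:c1]   # blueness
    big=cv2.resize(soft,None,fx=S,fy=S,interpolation=cv2.INTER_CUBIC)>.5
    cs,_=cv2.findContours(big.astype(np.uint8),cv2.RETR_EXTERNAL,cv2.CHAIN_APPROX_NONE)
    h=cv2.convexHull(max(cs,key=cv2.contourArea))
    M=np.zeros(big.shape,np.uint8);cv2.fillPoly(M,[h],1)
    R=np.array(c['R']);t=np.array(c['t'])
    def mdl(q):
        cs,s=np.cos(q[2]),np.sin(q[2]);pts=[]
        for (P,z) in((outline(.128,.086,.016,flip),zb),(outline(.128,.086,.016,flip),z0+.016),(outline(.117,.075,.0137,flip),z0+.022)):
            xy=P@np.array([[cs,s],[-s,cs]])+q[:2]
            pts.append(np.c_[xy,np.full(6,z)])
        Y=np.concatenate(pts)@R.T+t
        uv=np.c_[Y[:,0]/Y[:,2]*f+c['cx']-c0,Y[:,1]/Y[:,2]*f+c['cy']-r0]
        uv=(uv+.5)*S-.5
        hh=cv2.convexHull(np.round(uv*16).astype(np.int32))
        m=np.zeros(big.shape,np.uint8);cv2.fillPoly(m,[hh],1,shift=4);return m
    cost=lambda q:float((mdl(q*np.array([.001,.001,.01]))!=M).sum())/S/S
    q=np.array(x0)/[.001,.001,.01]
    for _ in range(3): 
        o=minimize(cost,q,method='Nelder-Mead',options=dict(initial_simplex=q+np.vstack([np.zeros(3),4*np.eye(3)])));q=o.x
    return np.round(q*[.001,.001,.01],4),round(o.fun,1),int(M.sum()/S/S)
E
python3 - <<'E'
from fit import *
c=cap('top')
print('rack',fit(c,.0515,.0515,[.56,.01,.04],(155,215,247,282)))
print('same',fit(c,.028,.010,[.55,.117,.05],(155,215,212,248)))
print('turn',fit(c,.028,.010,[.55,-.092,.05],(155,215,279,316),-1))
s=cap('side')
print('same side',fit(s,.028,.010,[.55,.117,.05],(219,265,205,268)))
X=cloud(c);Y=cloud(s)
for Z in(X,Y):
  for q in((.545,.118),(.545,.008),(.545,-.09)):
    m=(abs(Z[...,0]-q[0])<.03)&(abs(Z[...,1]-q[1])<.03)&(Z[...,2]<.085)&(Z[...,2]>.04)
    print(np.round(np.percentile(Z[m][:,2],[25,50,75]),4),end=' ')
E
```

```text
rack (array([0.5508, 0.0113, 0.1173]), np.float64(41.5), 1012)
same (array([0.5466, 0.1158, 0.143 ]), np.float64(20.8), 968)
turn (array([ 0.5529, -0.0901,  0.1104]), np.float64(21.6), 981)
same side (array([0.549 , 0.1114, 0.1569]), np.float64(20.7), 1161)
[0.0476 0.0494 0.0511] [0.0715 0.073  0.0746] [0.0482 0.0499 0.0515] [0.05   0.0515 0.0529] [0.0739 0.075  0.0761] [0.05   0.0512 0.0524]
```

```bash
cat >> h.py <<'E'
from scipy.spatial.transform import Rotation as Ro
def off(target,yaw):
    "tool offset mm, rot deg to go to world target with tool x at world yaw, z down"
    s=robot.get_state();R=Ro.from_quat(s['tcp_rot'])
    G=Ro.from_euler('z',yaw)*Ro.from_euler('x',np.pi)
    return np.round(R.inv().apply(np.array(target)-s['ee_pos'])*1000,1),np.round((R.inv()*G).as_rotvec(degrees=True),2)
E
python3 -m inch '[{"offset":[45,-36,0],"rot":[0,0,2],"grip":85},{"offset":[100,-80,0],"rot":[0,0,5],"grip":70},{"offset":[155,-124,0],"rot":[0,0,8],"grip":50},{"offset":[210,-168,0],"rot":[0,0,11],"grip":45},{"offset":[265,-212,0],"rot":[0,0,14],"grip":45},{"offset":[320,-256,0],"rot":[0,0,17],"grip":45},{"offset":[375,-300,0],"rot":[0,0,17.5],"grip":45},{"offset":[420,-336,0],"rot":[0,0,17.5],"grip":45}]' 25
python3 -c "
from h import *
print(off([.558,.013,.15],.115))"
```

```text
time_s: 1.2
ee_pos: [0.4827, -0.1284, 0.2314]
tcp_rot: [0.998, 0.058, 0.0, 0.0]
force: [0.9, -0.9, -0.6]
gripper_width: 0.526
gripper_force: 0.0
(array([  91. , -131.8,   81.4]), array([ 0.02, -0.02,  0.02]))
```

```bash
python3 -m inch '[{"offset":[25,-38,10],"rot":[0,0,0],"grip":40},{"offset":[55,-80,30],"rot":[0,0,0],"grip":40},{"offset":[80,-115,50],"rot":[0,0,0],"grip":40},{"offset":[91,-131,70],"rot":[0,0,0],"grip":40},{"offset":[91,-131.5,81],"rot":[0,0,0],"grip":40},{"offset":[91,-131.5,81],"rot":[0,0,0],"grip":40}]'
python3 - <<'E'
from h import *
print(off([.558,.013,.088],.115))
t=cap('top');s=cap('side')
a=cv2.resize(t['pixels'][130:230,210:320],(396,360),interpolation=cv2.INTER_CUBIC)
b=cv2.resize(s['pixels'][150:260,190:300],(396,360),interpolation=cv2.INTER_CUBIC)
cv2.imwrite('pics/k1.png',np.hstack([a,b]))
E
```

```text
time_s: 1.95
ee_pos: [0.5559, 0.0093, 0.1497]
tcp_rot: [0.998, 0.057, -0.001, 0.001]
force: [0.5, 0.7, -0.4]
gripper_width: 0.464
gripper_force: 0.0
(array([ 2.6, -3.5, 61.6]), array([ 0.06,  0.15, -0.06]))
```

View pics/k1.png

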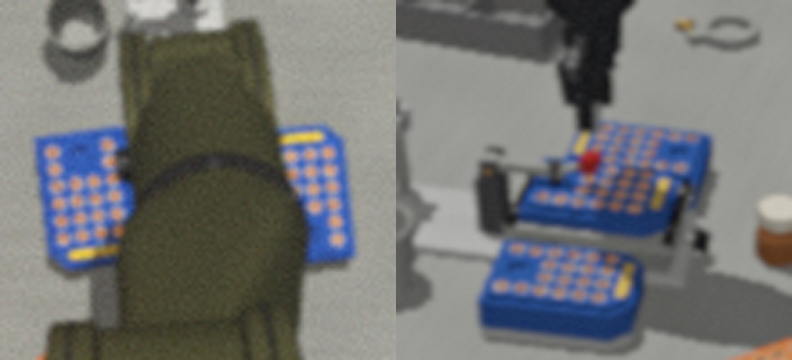

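```bash
python3 -m inch '[{"offset":[2,-3.5,15],"rot":[0,0,0],"grip":40},{"offset":[2,-3.5,30],"rot":[0,0,0],"grip":40},{"offset":[2,-3.5,45],"rot":[0,0,0],"grip":40},{"offset":[2,-3.5,58],"rot":[0,0,0],"grip":40},{"offset":[2,-3.5,60],"rot":[0,0,0],"grip":40}]' 20
python3 -m inch '[{"offset":[0,0,0],"rot":[0,0,0],"grip":28},{"offset":[0,0,0],"rot":[0,0,0],"grip":22},{"offset":[0,0,0],"rot":[0,0,0],"grip":16},{"offset":[0,0,0],"rot":[0,0,0],"grip":12},{"offset":[0,0,0],"rot":[0,0,0],"grip":10},{"offset":[0,0,0],"rot":[0,0,0],"grip":10}]' 20
```

```text
time_s: 2.68
ee_pos: [0.5579, 0.0145, 0.089]
tcp_rot: [0.998, 0.058, -0.001, 0.0]
force: [0.5, -0.4, -0.4]
gripper_width: 0.467
gripper_force: 0.0
time_s: 3.42
ee_pos: [0.559, 0.0151, 0.0907]
tcp_rot: [0.998, 0.058, 0.0, -0.0]
force: [-0.4, 2.0, 4.3]
gripper_width: 0.202
gripper_force: 23.2
```

```bash
python3 -m inch '[{"offset":[2,0,-9],"rot":[0,0,0],"grip":10},{"offset":[4.6,0,-17.6],"rot":[0,0,0],"grip":10},{"offset":[8,0,-26],"rot":[0,0,0],"grip":10},{"offset":[12.6,0,-33.9],"rot":[0,0,0],"grip":10},{"offset":[18,0,-41.3],"rot":[0,0,0],"grip":10},{"offset":[23.6,0,-48.4],"rot":[0,0,0],"grip":10},{"offset":[30,0,-54.6],"rot":[0,0,0],"grip":10},{"offset":[37.3,0,-60.3],"rot":[0,0,0],"grip":10}]'
python3 -m inch '[{"offset":[7.7,0,-4.8],"rot":[0,0,0],"grip":10},{"offset":[15.9,0,-9],"rot":[0,0,0],"grip":10},{"offset":[24.4,0,-12.3],"rot":[0,0,0],"grip":10},{"offset":[33.1,0,-14.7],"rot":[0,0,0],"grip":10},{"offset":[42,0,-16.1],"rot":[0,0,0],"grip":10},{"offset":[51.2,0,-16.8],"rot":[0,0,0],"grip":10},{"offset":[58,0,-16.6],"rot":[0,0,0],"grip":10},{"offset":[58,0,-16.6],"rot":[0,0,0],"grip":10}]'
python3 -c "
from h import *
cap('side','up1.png')"
```

```text
time_s: 4.42
ee_pos: [0.5943, 0.0193, 0.1507]
tcp_rot: [0.998, 0.058, -0.002, -0.0]
force: [-3.6, 4.5, -3.9]
gripper_width: 0.211
gripper_force: 19.6
time_s: 5.42
ee_pos: [0.6538, 0.0265, 0.1685]
tcp_rot: [0.998, 0.058, 0.0, -0.001]
force: [-2.2, 5.7, 2.0]
gripper_width: 0.202
gripper_force: 19.5
```

View pics/up1.png

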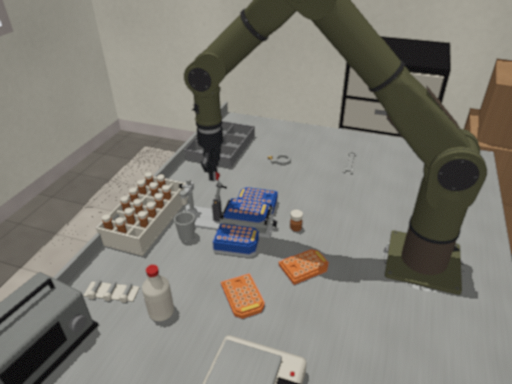

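```bash
python3 -m inch '[{"offset":[0,0,0],"rot":[0,0,0],"grip":30},{"offset":[0,0,0],"rot":[0,0,0],"grip":45},{"offset":[0,0,0],"rot":[0,0,0],"grip":45},{"offset":[0,0,-20],"rot":[0,0,0],"grip":45},{"offset":[0,0,-60],"rot":[0,0,0],"grip":45},{"offset":[-40,40,-80],"rot":[0,0,0],"grip":60},{"offset":[-70,100,-80],"rot":[0,0,0],"grip":85},{"offset":[-80,160,-80],"rot":[0,0,0],"grip":85}]'
python3 -m inch '[{"offset":[0,50,0],"rot":[0,0,0],"grip":85},{"offset":[0,100,0],"rot":[0,0,0],"grip":85},{"offset":[0,140,0],"rot":[0,0,0],"grip":85},{"offset":[0,140,0],"rot":[0,0,0],"grip":85}]'
cat > look.py <<'E'
from fit import *
import sys
for k in range(2):
    c=cap('top');print('rack',fit(c,.0515,.0515,[.55,.011,.11],(155,215,247,282)))
    print('same',fit(c,.028,.010,[.547,.116,.14],(155,215,212,248)))
    s=cap('side')
    print('same side',fit(s,.028,.010,[.549,.112,.15],(219,265,205,268)))
a=cv2.resize(c['pixels'][130:230,210:320],(396,360),interpolation=cv2.INTER_CUBIC)
b=cv2.resize(s['pixels'][150:260,190:300],(396,360),interpolation=cv2.INTER_CUBIC)
cv2.imwrite('pics/'+sys.argv[1],np.hstack([a,b]))
E
python3 look.py k2.png
```

```text
time_s: 6.48
ee_pos: [0.5914, -0.1414, 0.2481]
tcp_rot: [0.998, 0.058, 0.0, 0.0]
force: [0.2, -0.6, 0.4]
gripper_width: 0.993
gripper_force: 0.0
time_s: 6.98
ee_pos: [0.6072, -0.285, 0.247]
tcp_rot: [0.999, 0.054, -0.0, 0.002]
force: [0.4, 0.3, -0.3]
gripper_width: 0.994
gripper_force: 0.0
rack (array([0.5505, 0.0115, 0.1287]), np.float64(56.0), 1027)
same (array([0.5462, 0.1161, 0.1415]), np.float64(31.1), 982)
same side (array([0.5489, 0.1116, 0.1571]), np.float64(20.4), 1163)
rack (array([0.5505, 0.0115, 0.1287]), np.float64(55.4), 1026)
same (array([0.5465, 0.1162, 0.1389]), np.float64(32.8), 983)
same side (array([0.5489, 0.1115, 0.1543]), np.float64(20.2), 1164)
```

View pics/k2.png

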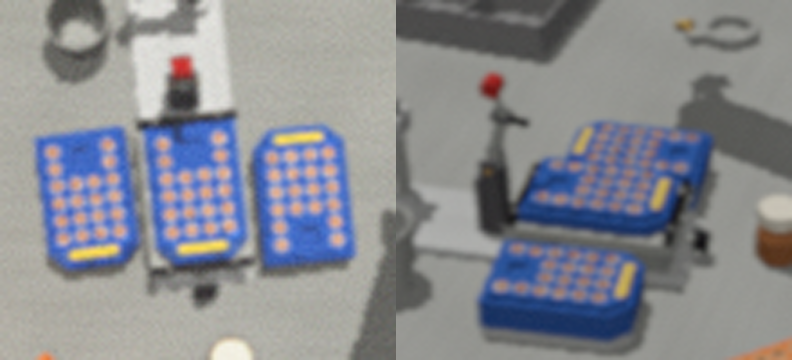

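```bash
cat > rel.py <<'E'
from fit import *
def rect(c,z,q,m=.0):
    "orthographic patch of plane z, 1 px = 0.5 mm, centred on pose q"
    f=c['pixels'].shape[0]/2/np.tan(np.radians(c['fov_y'])/2);K=np.array([[f,0,c['cx']],[0,f,c['cy']],[0,0,1.]])
    W,H=256,172;cs,s=np.cos(q[2]),np.sin(q[2])
    A=np.array([[cs*.0005,-s*.0005,q[0]],[s*.0005,cs*.0005,q[1]],[0,0,z],[0,0,1]])@np.array([[1,0,-W/2+.5],[0,1,-H/2+.5],[0,0,1]])
    P=K@np.c_[np.array(c['R']),np.array(c['t'])]@A
    return cv2.warpPerspective(c['pixels'],P,(W,H),flags=cv2.INTER_CUBIC|cv2.WARP_INVERSE_MAP)
def rel(imgs,za,qa,zb,qb):
    "pose of b in world, given a exactly at qa"
    a=np.mean([rect(c,za,qa).astype(np.float32) for c in imgs],0);b=np.mean([rect(c,zb,qb).astype(np.float32) for c in imgs],0)
    M=np.eye(2,3,dtype=np.float32);msk=np.zeros(a.shape[:2],np.uint8);msk[12:-12,12:-12]=255
    g=lambda x:(x[...,2]-.0*x[...,0]).astype(np.float32)
    cc,M=cv2.findTransformECC(g(a),g(b),M,cv2.MOTION_EUCLIDEAN,(3,300,1e-7),msk,7)
    th=np.arctan2(M[1,0],M[0,0]);ctr=M@np.array([127.5,85.5,1])-[127.5,85.5]
    d=ctr*.0005;cs,s=np.cos(qb[2]),np.sin(qb[2])
    return np.array([qb[0]+cs*d[0]-s*d[1],qb[1]+s*d[0]+cs*d[1],qb[2]+th]),cc,np.hstack([a,b])
if __name__=='__main__':
    T=[cap('top') for _ in range(4)];S=[cap('side') for _ in range(4)]
    qa=np.array([.5505,.0115,.12]);qb=np.array([.5475,.115,.145])
    for n,I in(('top',T),('side',S)):
        q,cc,v=rel(I,.0735,qa,.050,qb);d=q-qa;c,s=np.cos(qa[2]),np.sin(qa[2])
        print(n,np.round(q,4),'rel in rack frame',np.round([c*d[0]+s*d[1],-s*d[0]+c*d[1],d[2]],4),round(cc,3))
        # absolute poses against a reference patch (mirror symmetric rack: flip y) 
        for nm,z,p in(('rack',.0735,qa),('same',.05,qb)):
            a=np.mean([rect(k,z,p).astype(np.float32) for k in I],0)[...,2];b=np.ascontiguousarray(a[::-1])
            msk=np.zeros(a.shape,np.uint8);msk[12:-12,12:-12]=255
            M=np.eye(2,3,dtype=np.float32)
            try:
                k,M=cv2.findTransformECC(a,b,M,cv2.MOTION_EUCLIDEAN,(3,300,1e-7),msk,7)
                ctr=M@np.array([127.5,85.5,1])-[127.5,85.5];th=np.arctan2(M[1,0],M[0,0])
                print(' sym',nm,'y off mm',round(-ctr[1]/4,2),'yaw err',round(-th/2,4),round(k,3))
            except cv2.error as e: print('sym fail')
E
python3 rel.py
```

```text
top [0.546  0.1153 0.1477] rel in rack frame [0.0079 0.1035 0.0277] 0.986
 sym rack y off mm -0.02 yaw err 0.0055 0.987
 sym same y off mm 0.46 yaw err 0.0083 0.986
side [0.5458 0.1155 0.1414] rel in rack frame [0.0078 0.1038 0.0214] 0.969
 sym rack y off mm -2.56 yaw err 0.0102 0.927
 sym same y off mm -1.63 yaw err 0.0038 0.961
```

```bash
python3 -c "
from h import *
print(off([.5505,.0135,.115],.125))"
```

```text
(array([ -24.1, -296.9,  132.3]), array([ 0.  , -0.  , -0.52]))
```

```bash
python3 -m inch '[{"offset":[-15,-40,0],"rot":[0,0,0],"grip":85.4},{"offset":[-24,-90,0],"rot":[0,0,-0.5],"grip":85.4},{"offset":[-24,-140,0],"rot":[0,0,-0.5],"grip":85.4},{"offset":[-24,-190,0],"rot":[0,0,-0.5],"grip":85.4},{"offset":[-24,-240,20],"rot":[0,0,-0.5],"grip":85.4},{"offset":[-24,-280,50],"rot":[0,0,-0.5],"grip":85.4},{"offset":[-24,-297,80],"rot":[0,0,-0.5],"grip":85.4},{"offset":[-24,-297,110],"rot":[0,0,-0.5],"grip":85.4}]' 25
python3 -m inch '[{"offset":[0,0,12],"rot":[0,0,0],"grip":85.4},{"offset":[0,0,22],"rot":[0,0,0],"grip":85.4},{"offset":[0,0,22],"rot":[0,0,0],"grip":85.4}]'
python3 -c "
from h import *
print(off([.5505,.0135,.085],.125))"
```

```text
time_s: 8.57
ee_pos: [0.5508, 0.0161, 0.1366]
tcp_rot: [0.998, 0.064, 0.0, -0.001]
force: [-0.1, -0.2, -0.6]
gripper_width: 1.0
gripper_force: 0.0
time_s: 8.95
ee_pos: [0.5508, 0.0129, 0.1152]
tcp_rot: [0.998, 0.062, 0.0, 0.0]
force: [-0.2, -0.4, -0.2]
gripper_width: 0.996
gripper_force: 0.0
(array([-0.2, -0.7, 30.2]), array([ 0.01, -0.  , -0.09]))
```

```bash
python3 -m inch '[{"offset":[0,-0.5,15],"rot":[0,0,0],"grip":85.4},{"offset":[0,-0.5,30],"rot":[0,0,0],"grip":85.4},{"offset":[0,-0.5,38],"rot":[0,0,0],"grip":85.4},{"offset":[0,-0.5,43],"rot":[0,0,0],"grip":85.4},{"offset":[0,-0.5,43],"rot":[0,0,0],"grip":85.4}]'
python3 -m inch '[{"offset":[0,0,2],"rot":[0,0,0],"grip":85.4},{"offset":[0,0,4],"rot":[0,0,0],"grip":85.4},{"offset":[0,0,4],"rot":[0,0,0],"grip":85.4}]'
```

```text
time_s: 9.57
ee_pos: [0.5504, 0.0138, 0.0718]
tcp_rot: [0.998, 0.062, -0.0, 0.0]
force: [0.0, -0.0, -0.2]
gripper_width: 1.001
gripper_force: 0.0
time_s: 9.95
ee_pos: [0.5505, 0.0138, 0.0682]
tcp_rot: [0.998, 0.062, 0.0, 0.0]
force: [-0.2, -0.2, 0.4]
gripper_width: 0.999
gripper_force: 0.0
```

```bash
python3 -m inch '[{"offset":[0,0,2],"rot":[0,0,0],"grip":85.4},{"offset":[0,0,4],"rot":[0,0,0],"grip":85.4},{"offset":[0,0,4],"rot":[0,0,0],"grip":85.4}]'
python3 -m inch '[{"offset":[0,0,2],"rot":[0,0,0],"grip":85.4},{"offset":[0,0,4],"rot":[0,0,0],"grip":85.4},{"offset":[0,0,4],"rot":[0,0,0],"grip":85.4}]'
python3 -m inch '[{"offset":[0,0,2],"rot":[0,0,0],"grip":85.4},{"offset":[0,0,3],"rot":[0,0,0],"grip":85.4},{"offset":[0,0,3],"rot":[0,0,0],"grip":85.4}]'
```

```text
time_s: 10.32
ee_pos: [0.5504, 0.0138, 0.064]
tcp_rot: [0.998, 0.062, -0.0, 0.0]
force: [-0.8, 0.0, -0.1]
gripper_width: 1.0
gripper_force: 0.0
time_s: 10.7
ee_pos: [0.5504, 0.0138, 0.06]
tcp_rot: [0.998, 0.062, -0.0, 0.0]
force: [-0.4, 0.3, 0.4]
gripper_width: 0.997
gripper_force: 0.0
time_s: 11.08
ee_pos: [0.5505, 0.0138, 0.0571]
tcp_rot: [0.998, 0.062, -0.0, 0.0]
force: [0.0, -0.9, -0.2]
gripper_width: 1.001
gripper_force: 0.0
```

```bash
python3 -m inch '[{"offset":[0,0,-0.5],"rot":[0,0,0],"grip":80},{"offset":[0,0,-0.5],"rot":[0,0,0],"grip":77},{"offset":[0,0,-0.5],"rot":[0,0,0],"grip":74},{"offset":[0,0,-0.5],"rot":[0,0,0],"grip":70},{"offset":[0,0,-0.5],"rot":[0,0,0],"grip":68},{"offset":[0,0,-0.5],"rot":[0,0,0],"grip":68}]' 30
python3 - <<'E'
from h import *
s=cap('side')
cv2.imwrite('pics/g1.png',cv2.resize(s['pixels'][150:260,190:300],(600,600),interpolation=cv2.INTER_CUBIC))
E
```

```text
time_s: 11.82
ee_pos: [0.5508, 0.0127, 0.0587]
tcp_rot: [0.998, 0.061, 0.0, 0.001]
force: [0.2, -1.9, 8.3]
gripper_width: 0.865
gripper_force: 36.9
```

View pics/g1.png

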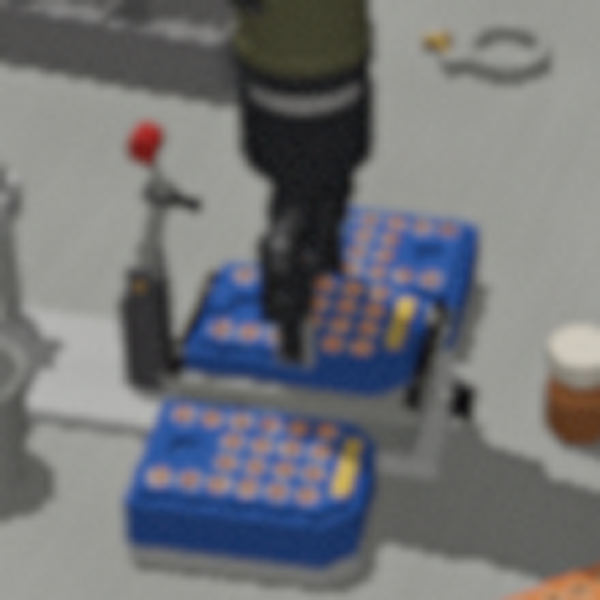

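```bash
python3 -m inch '[{"offset":[0,-2,-0.7],"rot":[0,0,0],"grip":68},{"offset":[0,-6,-0.8],"rot":[0,0,0],"grip":68},{"offset":[0,-11,-0.8],"rot":[0,0,0],"grip":68},{"offset":[0,-16,-0.8],"rot":[0,0,0],"grip":68},{"offset":[0,-21,-0.8],"rot":[0,0,0],"grip":68},{"offset":[0,-26,-0.8],"rot":[0,0,0],"grip":68},{"offset":[0,-31,-0.8],"rot":[0,0,0],"grip":68},{"offset":[0,-36,-0.8],"rot":[0,0,0],"grip":68}]' 35
```

```text
time_s: 12.88
ee_pos: [0.5466, 0.0488, 0.0588]
tcp_rot: [0.998, 0.062, 0.001, 0.001]
force: [0.4, -4.2, 4.9]
gripper_width: 0.86
gripper_force: 43.6
```

```bash
python3 -m inch '[{"offset":[0,-5,-0.3],"rot":[0,0,0],"grip":68},{"offset":[0,-10,-0.3],"rot":[0,0,0],"grip":68},{"offset":[0,-15,-0.3],"rot":[0,0,0],"grip":68},{"offset":[0,-20,-0.3],"rot":[0,0,0],"grip":68},{"offset":[0,-25,-0.3],"rot":[0,0,0],"grip":68},{"offset":[0,-30,-0.3],"rot":[0,0,0],"grip":68},{"offset":[0,-35,-0.3],"rot":[0,0,0],"grip":68},{"offset":[0,-40,-0.3],"rot":[0,0,0],"grip":68}]'
python3 -m inch '[{"offset":[0,-5,0],"rot":[0,0,0],"grip":68},{"offset":[0,-10,0],"rot":[0,0,0],"grip":68},{"offset":[0,-15,0],"rot":[0,0,0],"grip":68},{"offset":[0,-20,0],"rot":[0,0,0],"grip":68},{"offset":[0,-24,0],"rot":[0,0,0],"grip":68},{"offset":[0,-27,0],"rot":[0,0,0],"grip":68},{"offset":[0,-27,0],"rot":[0,0,0],"grip":68}]'
python3 -c "
from h import *
s=cap('side','m1.png')
print(off([.5508,.0127,.058],.125))"
```

```text
time_s: 13.88
ee_pos: [0.5411, 0.0892, 0.0588]
tcp_rot: [0.998, 0.062, -0.0, 0.0]
force: [0.4, -4.7, 5.1]
gripper_width: 0.865
gripper_force: 43.5
time_s: 14.75
ee_pos: [0.5375, 0.1167, 0.0586]
tcp_rot: [0.998, 0.062, -0.0, -0.0]
force: [-0.1, -0.0, -3.2]
gripper_width: 0.863
gripper_force: 42.3
(array([  0.2, 104.4,   0.6]), array([-0.01,  0.02, -0.03]))
```

```bash
python3 -m inch '[{"offset":[2,0,0],"rot":[0,0,-0.5],"grip":68},{"offset":[5,0,0],"rot":[0,0,-1],"grip":68},{"offset":[7.5,0,0],"rot":[0,0,-1.5],"grip":68},{"offset":[8.7,0,0],"rot":[0,0,-1.5],"grip":68},{"offset":[8.7,0,0],"rot":[0,0,-1.5],"grip":68}]'
python3 - <<'E'
from h import *
s=cap('side')
cv2.imwrite('pics/m2.png',cv2.resize(s['pixels'][165:265,195:285],(540,600),interpolation=cv2.INTER_CUBIC))
E
```

```text
time_s: 15.42
ee_pos: [0.5465, 0.1171, 0.0588]
tcp_rot: [0.997, 0.075, 0.0, 0.0]
force: [-0.2, -0.1, -2.0]
gripper_width: 0.863
gripper_force: 42.4
```

View pics/m2.png

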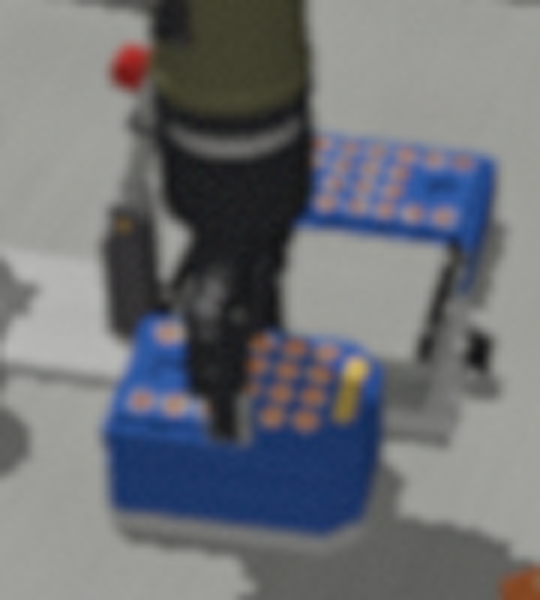

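```bash
python3 -m inch '[{"offset":[0,0,1],"rot":[0,0,0],"grip":68},{"offset":[0,0,2],"rot":[0,0,0],"grip":68},{"offset":[0,0,2.5],"rot":[0,0,0],"grip":68},{"offset":[0,0,2.5],"rot":[0,0,0],"grip":68}]'
```

```text
time_s: 15.98
ee_pos: [0.5464, 0.1171, 0.0562]
tcp_rot: [0.997, 0.075, -0.0, 0.0]
force: [0.7, 0.6, -2.2]
gripper_width: 0.86
gripper_force: 42.4
```

```bash
python3 -m inch '[{"offset":[0,0,1],"rot":[0,0,0],"grip":68},{"offset":[0,0,1.5],"rot":[0,0,0],"grip":68},{"offset":[0,0,1.5],"rot":[0,0,0],"grip":68}]'
```

```text
time_s: 16.35
ee_pos: [0.5464, 0.1171, 0.0547]
tcp_rot: [0.997, 0.075, -0.0, 0.0]
force: [0.3, 1.1, -2.6]
gripper_width: 0.857
gripper_force: 42.4
```

```bash
python3 -m inch '[{"offset":[0,0,1],"rot":[0,0,0],"grip":68},{"offset":[0,0,2],"rot":[0,0,0],"grip":68},{"offset":[0,0,2.6],"rot":[0,0,0],"grip":68},{"offset":[0,0,2.6],"rot":[0,0,0],"grip":68}]'
python3 -m inch '[{"offset":[0,0,0.6],"rot":[0,0,0],"grip":68},{"offset":[0,0,1],"rot":[0,0,0],"grip":68},{"offset":[0,0,1],"rot":[0,0,0],"grip":68}]'
```

```text
time_s: 16.85
ee_pos: [0.5464, 0.1171, 0.0524]
tcp_rot: [0.997, 0.075, 0.0, 0.0]
force: [-2.0, -0.5, 1.4]
gripper_width: 0.859
gripper_force: 43.2
time_s: 17.23
ee_pos: [0.5464, 0.1171, 0.0523]
tcp_rot: [0.997, 0.075, 0.0, 0.0]
force: [-2.3, -0.2, 9.5]
gripper_width: 0.861
gripper_force: 45.9
```

```bash
python3 -m inch '[{"offset":[0,0,-0.9],"rot":[0,0,0],"grip":76},{"offset":[0,0,-0.9],"rot":[0,0,0],"grip":82},{"offset":[0,0,-0.9],"rot":[0,0,0],"grip":85.4},{"offset":[0,0,-0.9],"rot":[0,0,0],"grip":85.4},{"offset":[0,0,-5],"rot":[0,0,0],"grip":85.4},{"offset":[0,0,-20],"rot":[0,0,0],"grip":85.4},{"offset":[0,0,-60],"rot":[0,0,0],"grip":85.4},{"offset":[0,0,-110],"rot":[0,0,0],"grip":85.4}]'
python3 -m inch '[{"offset":[0,0,-50],"rot":[0,0,0],"grip":85.4},{"offset":[-20,40,-90],"rot":[0,0,0],"grip":85.4},{"offset":[-40,90,-90],"rot":[0,0,0],"grip":85.4},{"offset":[-40,150,-90],"rot":[0,0,0],"grip":85.4},{"offset":[-40,210,-90],"rot":[0,0,0],"grip":85.4},{"offset":[-40,270,-90],"rot":[0,0,0],"grip":85.4},{"offset":[-40,330,-90],"rot":[0,0,0],"grip":85.4},{"offset":[-40,390,-90],"rot":[0,0,0],"grip":85.4}]'
python3 -m inch '[{"offset":[0,30,0],"rot":[0,0,0],"grip":85.4},{"offset":[0,50,0],"rot":[0,0,0],"grip":85.4},{"offset":[0,50,0],"rot":[0,0,0],"grip":85.4}]'
python3 - <<'E'
from fit import *
c=cap('top');s=cap('side')
for I in (c,s):
    Z=cloud(I);m=(abs(Z[...,0]-.546)<.05)&(abs(Z[...,1]-.116)<.035)
    for lo,hi in((.49,.53),(.53,.565),(.565,.6)):
        k=m&(Z[...,0]>lo)&(Z[...,0]<hi);print(np.round(np.median(Z[k][:,2]),4),end=' ')
    for a,b in((.085,.105),(.105,.125),(.125,.145)):
        k=m&(Z[...,1]>a)&(Z[...,1]<b);print('y',np.round(np.median(Z[k][:,2]),4),end=' ')
    print()
print('placed',fit(c,.045,.010,[.547,.116,.15],(150,220,205,250)),fit(s,.045,.010,[.549,.112,.15],(205,265,200,268)))
print('turn',fit(c,.028,.010,[.55,-.092,.1],(155,215,275,316),-1))
a=cv2.resize(c['pixels'][130:230,210:320],(396,360),interpolation=cv2.INTER_CUBIC)
b=cv2.resize(s['pixels'][150:260,190:300],(396,360),interpolation=cv2.INTER_CUBIC)
cv2.imwrite('pics/end.png',np.hstack([a,b]))
E
```

```text
time_s: 18.23
ee_pos: [0.5459, 0.117, 0.1627]
tcp_rot: [0.997, 0.075, -0.001, 0.0]
force: [0.7, 0.5, -0.8]
gripper_width: 1.002
gripper_force: 0.0
time_s: 19.23
ee_pos: [0.5653, -0.2764, 0.2525]
tcp_rot: [0.997, 0.075, 0.001, 0.0]
force: [0.8, -0.2, -0.9]
gripper_width: 1.001
gripper_force: 0.0
time_s: 19.6
ee_pos: [0.572, -0.326, 0.2519]
tcp_rot: [0.997, 0.073, 0.0, 0.001]
force: [0.1, 0.3, -0.5]
gripper_width: 1.003
gripper_force: 0.0
0.0668 0.0667 0.0664 y 0.0667 y 0.0664 y 0.0667 
0.068 0.0684 0.0678 y 0.0685 y 0.0679 y 0.0683 
placed (array([0.547 , 0.1169, 0.1454]), np.float64(34.4), 1027) (array([0.5496, 0.1119, 0.1568]), np.float64(31.0), 1358)
turn (array([ 0.5532, -0.09  ,  0.1092]), np.float64(27.5), 988)
```

View pics/end.png

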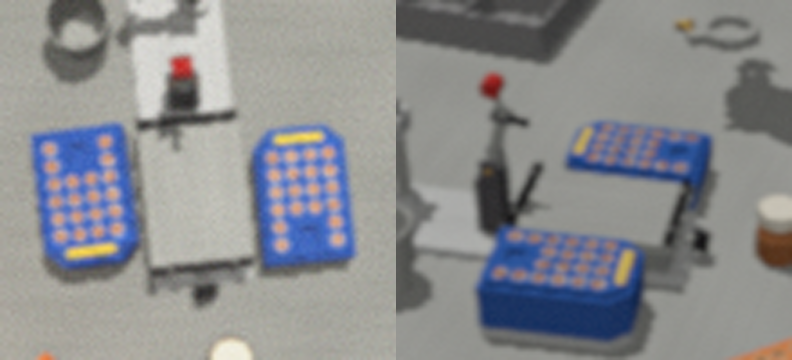

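The last picture shows the rack level and flush on the left stack (crop around pixel 85,195). Its measured top height is 0.067 m, which matches being fully home. The finger is still up (181,70), and the other stack hasn't moved.

```bash
python3 -c "
from h import *
print(workorder.close_job())"
```

```text
the job is handed in; nothing more can be done
None
```

The finger is up and stays up; the rack was slid level onto the left stack, whose chamfers match, and sits fully home. The other stack is as it was, and I handed the job in at about 20 s, but no verdict came back.

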